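Push a stuck frit out of a filter barrel

ROBOT

A 7-joint arm with a two-finger parallel gripper is mounted at the origin on the work surface. World frame = base frame: x ahead of the robot, y to its left, z up, the work surface at z = 0. Lengths are in m, angles in rad, forces in N, time in s.
With the tool pointing down it reaches from about 0.375 to 0.925 m from the base axis. Payload 3.1 kg.
Tool frame: the origin (TCP) lies at the centre of the arm's flange, where the gripper is bolted on; the fingertips stand 173 mm ahead of it and the grasp point (between the pads) lies 155 mm ahead of it; z points along the fingers, y is the line along which they close (so a half turn about z gives the same grasp; the last joint's range is limited). The gripper opens to 85 mm and grips with 20 to 120 N. Pads are 22 mm wide; open, the fingers measure 114 mm over their backs; the gripper's body (76 mm by 85 mm) begins 54 mm behind the grasp point. The pads swing forward as they close: fully open they stand 13 mm farther back than shut.
Start: joints at [-1.202, 0.383, 0.044, 1.598, -0.018, 1.161, -0.05], TCP at [0.293, 0.58, 0.405] pointing down, gripper open.
Joint ranges: [-2.61, 2.61], [-0.41, 2.15], [-1.48, 1.57], [0, 2.5], [-1.57, 4.71], [0.05, 1.97], [-2.85, 2.85]. Speed limits (rad/s): [2.79, 2.79, 3.14, 3.14, 3.14, 3.14, 3.14].

INTERFACE

Orientations are given as a unit quaternion [w, x, y, z].
In Python, from bench import * gives the robot as it stands. Calls block until the motion is done:
- reach(position, orientation): joint-space move of the TCP to a pose.
- servo_line(position, frame=None, rate=0.15, guard=None): straight line of the TCP; frame=None keeps the orientation; rate is the mean speed in m/s. With guard (N) it stops when the force on the tool has changed by that much, and returns True; else False.
- move_joints(angles): joint-space move.
- command_gripper(opening, force=None): finger opening in m; force is the grip in N (None keeps the last); returns when the fingers have stopped.
- pause(seconds).
- inverse_kinematics(position, orientation): joint angles nearest the present ones, or None.
- camera(name): name is "scene" or "top" or "wrist"; returns the picture (384x512x3 uint8, red, green, blue); there is no depth.
- camera_model(name): a dict with "fx", "fy", "cx", "cy" (pixels), "pose" (4x4, takes a point from camera to world coordinates). Camera axes: x right, y down, z forward; pixel columns grow to the right and rows downward; lengths in m; the calibration is good to about 2 mm. The wrist camera is an equidistant fisheye: a pixel r from the principal point sees the ray r / f radians off the axis. A picture is of the moment at which its call begins: read the wrist's pose just before it. camera_model takes no time and is no camera call; for the wrist camera it gives the pose at the moment of the call.
A pose or a line that the arm cannot do raises Unreachable and nothing moves.
- hand_in(): hands the job in; it is judged then, once.
Readings, each from a call of its own:
- get_t(): time.
- get_q(): joint angles.
- get_joint_velocities(): joint speeds.
- get_joint_torque(): joint torques, N m.
- get_eef_pos(): TCP position.
- get_tool_rot(): TCP orientation.
- get_contact_force(): force on the tool from outside, world axes, zero at the start.
- get_torque(): the same for the moment, N m.
- get_finger_gap(): finger opening in m.
- get_grasp_force(): force on a finger pad.
Only numpy, scipy, OpenCV 4.12 (cv2) and the standard library are available. Lean on these libraries where they do the work, as an engineer would, in place of code of your own. Each camera call takes 0.05 s, during which the arm holds its last target. There are 200 camera calls.

TASK

A filter frit is stuck in the upright steel barrel on its stand. Take the pusher (the tool with the plain round handle and wide collar) from the tool rack, push its rod gently down the barrel until its collar is pressed firmly home on the barrel's mouth and the frit has dropped into the stand's tray, then put the pusher back in its own rack hole, fully down, and let go. Press the barrel and the frit with no more than about 20 newtons, do not touch the frit with the fingers, and leave everything else where it is.

Things in the scene. Friction and masses are not known exactly. Their poses are not given: they have to be found in the camera images.
- stand: Filter stand, fixed at a different spot and yaw each time. Origin: centre of the underside of its dark 110 x 110 x 6 mm base plate, z up. A round catch tray (68 mm inside, rim 20 mm above the table) lies in the middle; two 10 mm posts at y = +46 and -46 mm, 104 mm tall, clamp an upright steel barrel (part of the stand) on the stand's z axis.
- clamp (a point): Point on the barrel's axis, 88 mm above the table. Barrel: 36 mm outside, 21 mm bore, 70 mm long, open both ends, rigidly clamped at a height that differs each time: its mouth is 112 to 128 mm above the table and must be felt for. Springs in the bore grip the frit (6 to 15 N to push it along), leaving 17.4 mm clear for the rod; the frit comes free about 3 mm before the collar meets the mouth.
- tray (a point): Centre of the tray's inner floor, 8 mm above the table, on the barrel's axis.
- frit: The stuck frit: a white porous cylinder, 19 mm diameter, 18 mm long, origin at its centre, axis z; starts inside the barrel near mid-length, its centre 78 to 82 mm above the table. 20 g.
- rack: White tool rack, block 60 x 140 x 90 mm (x, y, z), fixed at a different spot and yaw each time; origin at the centre of its underside. Two upright through holes of 22 mm diameter at y = +38 and -38 mm; one holds the pusher, the other the ball-headed tamper.
- pusher: From below: steel rod 16 mm diameter, 67.5 mm long, chamfered tip; collar 40 mm diameter, 8 mm thick; plain round handle 22 mm diameter, 50 mm tall. Origin: on the axis at the collar's underside (rod tip z = -67.5 mm, handle z = 8 to 58 mm), z up. About 250 g. Starts upright in a rack hole, collar resting on the rack's top 90 mm above the table.
- tamper: Another tool in the other rack hole, with a black ball head of 28 mm at 36 mm above the rack's top: leave it. Origin on its axis at the rack's top.
- vial: Amber vial, 24 mm diameter, 50 mm tall: leave it. Origin at the underside's centre.
- spare_frit: A spare frit standing on the table, 19 mm diameter, 18 mm tall: leave it. Origin at the underside's centre.
- wellplate: Clear well plate, 86 x 128 x 16 mm: leave it.
- beaker: Glass beaker, 70 mm diameter, 90 mm tall: leave it.
- medium: Amber bottle, 66 mm diameter, 160 mm tall: leave it.
- petri: Petri dish, 90 mm diameter, 15 mm tall: leave it.
- jar: Jar, 60 mm diameter, 70 mm tall: leave it.
Things that resemble listed ones, but are neither listed nor needed, are in the scene too. Leave any pink or yellow look-alike of the pusher alone.

How it is judged:
On the way, in this order (a step that is already met when the one before it is completed fails the run):
1. the pusher's rod is in the barrel, upright (horizontal distance between pusher and tray below 0.008 m and z of pusher in the frame of stand below 0.175 m and angle between pusher's own z axis and vertical below 0.15 rad), for 0.1 s.
2. the pusher's collar is pressed home on the barrel's mouth (over 4 N) with the frit dropped into the tray (horizontal distance between frit and tray below 0.034 m and z of frit in the frame of stand below 0.028 m and contact force between pusher and stand above 4 N and horizontal distance between pusher and tray below 0.006 m and z of pusher in the frame of stand below 0.1295 m and angle between pusher's own z axis and vertical below 0.08 rad), for 0.2 s.
At the end, for the whole second after the job is handed in: The frit lies at rest in the stand's tray (centre within 34 mm of its middle and below 28 mm), and the pusher stands at rest, upright within 0.08 rad, back in its own rack hole with its collar within 8 mm of where it started (horizontal distance between frit and tray below 0.034 m and z of frit in the frame of stand below 0.028 m and linear speed of each of frit, pusher below 0.02 m/s and distance of pusher from where it was at the start of the episode below 0.008 m and angle between pusher's own z axis and vertical below 0.08 rad); the robot touches nothing.
It fails at once if the pusher presses the barrel or stand with more than 20 N (contact force between pusher and stand above 20 N).
It fails at once if the pusher presses the frit with more than 20 N (contact force between pusher and frit above 20 N).
It fails at once if the fingers touch the frit (contact force between the fingers and frit above 0.5 N).
It fails at once if the arm or fingers strike the stand (contact force between any of the fingers, the arm and stand above 15 N).
It fails at once if another thing is moved more than 20 mm (distance of any of tamper, vial, spare_frit, wellplate, beaker, medium, petri, jar from where it was at the start of the episode above 0.02 m).
It also fails if it takes over 69 s, if anything falls off the work surface, if the arm or the gripper's body presses on something with over 40 N, if the wrist force passes 120 N, or if a joint passes its speed limit or range.

## Working session

There is one attempt and no reset: what is moved stays moved. The work goes in short steps, each a Python script; the robot and the scene stay as the last script left them, time stands still between calls to the robot, and variables do not carry over. Pictures are saved under pics/ and viewed, at most 10 in all, crops included, and the job is handed in when it is done.

```bash
mkdir -p pics; python3 - <<'E'
from bench import *
import cv2,numpy as np
for n in ("scene","top"):
    im=camera(n); cv2.imwrite(f"pics/{n}.png",im[:,:,::-1]); m=camera_model(n); print(n,m["fx"],m["fy"],m["cx"],m["cy"],np.round(m["pose"],3).tolist())
a=cv2.imread("pics/scene.png");b=cv2.imread("pics/top.png")
cv2.imwrite("pics/s1.png",cv2.resize(a,(784,588)));cv2.imwrite("pics/t1.png",cv2.resize(b,(784,588)))
print(get_tool_rot(),get_t())
E
```

```text
scene 484.71549897286985 484.71549897286985 259.16535636079726 183.35398220829083 [[0.682, 0.563, -0.467, 1.333], [0.731, -0.515, 0.448, -0.718], [0.012, -0.647, -0.763, 1.324], [0.0, 0.0, 0.0, 1.0]]
top 400.4045458062289 400.4045458062289 254.25292893512042 191.25741110652146 [[0.028, -0.982, 0.188, 0.409], [-0.999, -0.023, 0.031, -0.029], [-0.026, -0.189, -0.982, 1.11], [0.0, 0.0, 0.0, 1.0]]
[-2.18708475e-04  2.31261260e-01  9.72890904e-01 -1.21310815e-03] 0.1
```

View pics/s1.png

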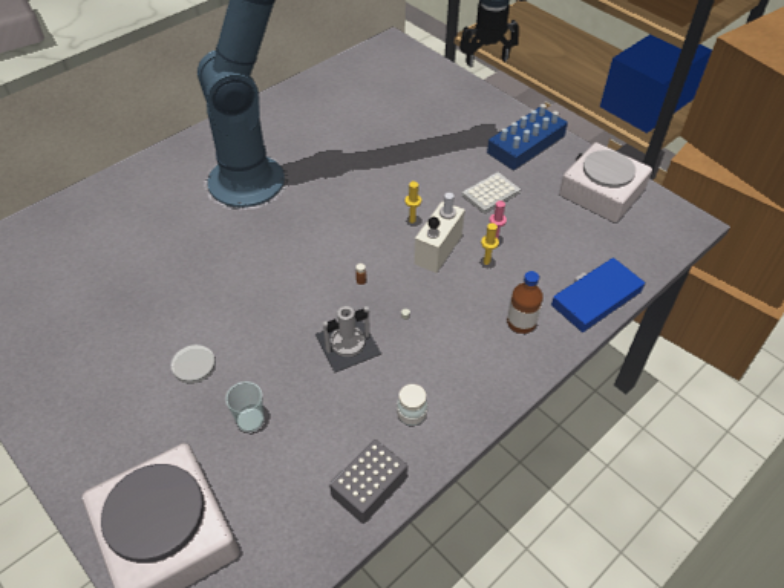

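View pics/t1.png

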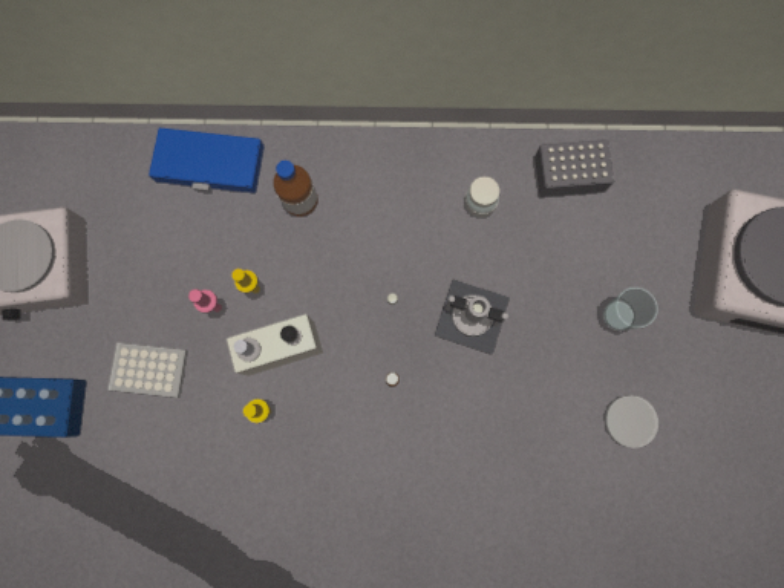

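Scene and top views, in 784-wide pixels. The top-view candidates for the pusher are:
- Grey tool in the white rack at (243,348): plain handle and collar, and the only one in the rack besides the black-ball tamper at (289,334), so it fits.
- Pink at (203,300), yellow at (245,280) and yellow at (256,410): look-alikes to leave alone.

The stand is at (472,316). I'll confirm with an enlarged crop.

```bash
python3 - <<'E'
import cv2,numpy as np
b=cv2.imread("pics/top.png")
c1=cv2.resize(b[195:255,140:220],(400,300),interpolation=cv2.INTER_CUBIC)  # x5
c2=cv2.resize(b[175:235,270:350],(400,300),interpolation=cv2.INTER_CUBIC)
a=cv2.imread("pics/scene.png")
c3=cv2.resize(a[115:175,255:335],(400,300),interpolation=cv2.INTER_CUBIC)
c4=cv2.resize(a[190:250,190:270],(400,300),interpolation=cv2.INTER_CUBIC)
cv2.imwrite("pics/c.png",np.vstack([np.hstack([c1,c2]),np.hstack([c3,c4])]))
E
```

```text
(no output)
```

View pics/c.png

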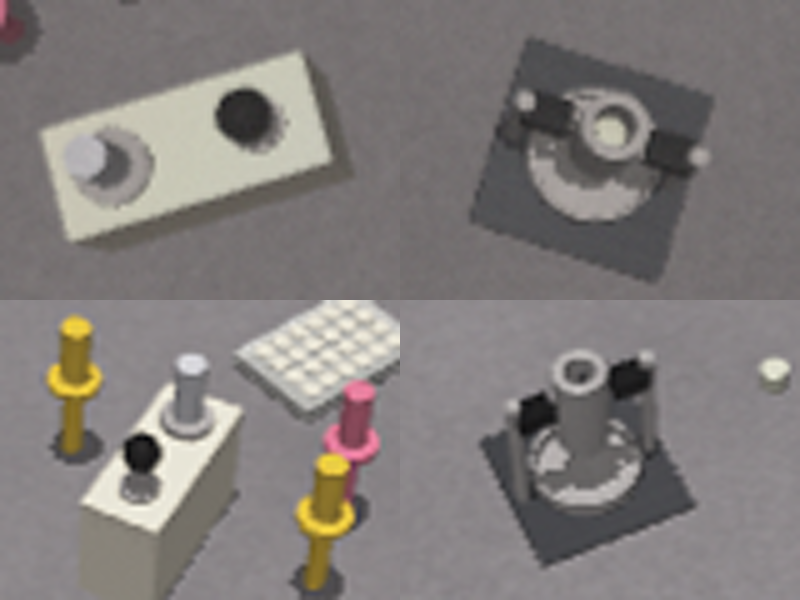

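The crop confirms it. The plain grey pusher is at top crop (85,157) and its collar at (113,167), beside the ball tamper at (245,115). The stand's barrel mouth is at (613,128), and its posts are at (526,100) and (700,157).

```bash
cat > h.py <<'E'
from bench import *
import cv2,numpy as np
from scipy.spatial.transform import Rotation as R
def ray(n,uv,m=None):
    m=m or camera_model(n); P=np.array(m["pose"]); d=np.array([(uv[0]-m["cx"])/m["fx"],(uv[1]-m["cy"])/m["fy"]])
    if n=="wrist":
        r=np.hypot(*d); v=np.r_[d/r*np.sin(r),np.cos(r)] if r>1e-9 else np.array([0,0,1.])
    else: v=np.r_[d,1]
    return P[:3,3],P[:3,:3]@v
def plane(n,uv,z,m=None):
    o,v=ray(n,uv,m); return (o+v*(z-o[2])/v[2])
def quat(yaw):  # tool down, tool y at angle yaw in world
    y=np.array([np.cos(yaw),np.sin(yaw),0]); z=np.array([0,0,-1.]); x=np.cross(y,z)
    q=R.from_matrix(np.c_[x,y,z]).as_quat(); return np.r_[q[3],q[:3]]
E
python3 - <<'E'
from h import *
f=lambda x,y,ox,oy:((x+.5)/5-.5+ox,(y+.5)/5-.5+oy)
T=lambda x,y,z:plane("top",f(x,y,140,195),z).round(4)
U=lambda x,y,z:plane("top",f(x-400,y,270,175),z).round(4)
S=lambda x,y,z:plane("scene",f(x,y-300,255,115),z).round(4)
V=lambda x,y,z:plane("scene",f(x-400,y-300,190,190),z).round(4)
print("handle",T(85,157,.148),S(192,365,.148),"collar",T(113,167,.098),S(188,414,.098))
c=np.array([T(*p,.09) for p in((40,130),(300,52),(332,160),(70,242))]);print("rack",c,c.mean(0))
print("ball",T(245,115,.126),S(142,453,.126))
b=np.array([U(*p,.006) for p in((532,38),(714,97),(660,283),(470,222))]);print("base",b,b.mean(0))
print("mouth",U(613,128,.12),V(580,372,.12),"posts",U(526,100,.104),U(700,157,.104),V(513,406,.104),V(648,357,.104))
p=c.mean(0)[:2]
for y in np.arange(-180,180,30):print(y,inverse_kinematics([.41,.24,.35],quat(np.radians(y))) is not None,end=' ')
E
```

```text
handle [0.5017 0.2352 0.148 ] [0.5053 0.2372 0.148 ] collar [0.5018 0.2343 0.098 ] [0.5042 0.2389 0.098 ]
rack [[0.5206 0.2756 0.09  ]
 [0.5644 0.1432 0.09  ]
 [0.509  0.1238 0.09  ]
 [0.4637 0.2556 0.09  ]] [0.514425 0.19955  0.09    ]
ball [0.5267 0.1629 0.126 ] [0.5287 0.1657 0.126 ]
base [[ 0.6486 -0.1113  0.006 ]
 [ 0.6172 -0.2129  0.006 ]
 [ 0.5127 -0.1825  0.006 ]
 [ 0.5437 -0.0779  0.006 ]] [ 0.58055 -0.14615  0.006  ]
mouth [ 0.5787 -0.1435  0.12  ] [ 0.5873 -0.1464  0.12  ] posts [ 0.5949 -0.1012  0.104 ] [ 0.5677 -0.1892  0.104 ] [ 0.5695 -0.1874  0.104 ] [ 0.5975 -0.0988  0.104 ]
-180 True -150 True -120 True -90 True -60 True -30 True 0 True 30 True 60 True 90 True 120 True 150 True
```

```bash
python3 - <<'E'
from h import *
q=quat(np.radians(20)); t0=get_t()
ims=[]
import pickle; M={}
for n,p in(("stand",[.5815,-.145,.47]),("push",[.503,.2365,.44])):
    reach(p,q); m=camera_model("wrist"); im=camera("wrist"); M[n]=m
    cv2.imwrite(f"pics/w_{n}.png",im[:,:,::-1]); ims.append(im[:,:,::-1])
    print(n,np.round(get_eef_pos(),4),np.round(m["pose"],3).tolist(),m["fx"],m["cx"],m["cy"],get_t()-t0,get_contact_force())
pickle.dump(M,open("M.pkl","wb"))
cv2.imwrite("pics/w2.png",np.hstack([cv2.resize(i[:, 56:456],(400,384)) for i in ims]))
E
```

```text
stand [ 0.582  -0.1435  0.4697] [[0.939, 0.332, 0.094, 0.558], [0.345, -0.903, -0.255, -0.078], [0.0, 0.272, -0.962, 0.439], [0.0, 0.0, 0.0, 1.0]] 297.3186396354542 252.2044933608547 192.54175776881644 2.8083 [-0.02069211  0.20692475  1.04823052]
push [0.5039 0.2344 0.4404] [[0.94, 0.327, 0.094, 0.48], [0.34, -0.905, -0.257, 0.3], [0.001, 0.273, -0.962, 0.409], [0.0, 0.0, 0.0, 1.0]] 297.3186396354542 252.2044933608547 192.54175776881644 4.3083 [ 0.99770285 -1.04653244  0.40674374]
```

View pics/w2.png

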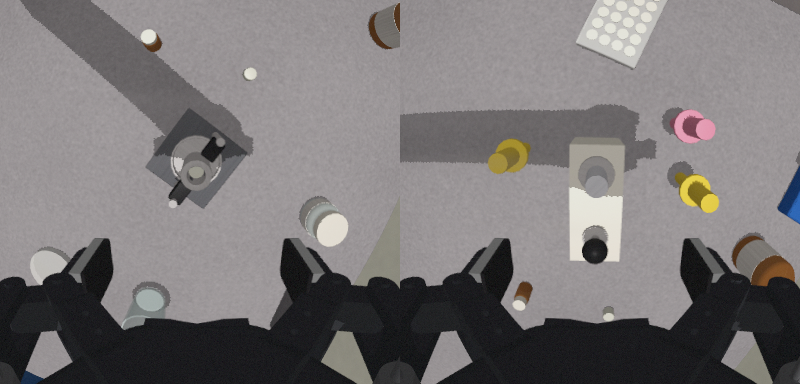

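The wrist views show the barrel mouth at (196,172) on the left, and on the right the pusher at (597,182) with its handle top at about (597,187). I'll enlarge both to get exact pixels.

```bash
python3 - <<'E'
from h import *
a=cv2.imread("pics/w_stand.png");b=cv2.imread("pics/w_push.png")
f=lambda i,x,y:cv2.resize(i[y:y+60,x:x+40],(400,600),interpolation=cv2.INTER_CUBIC)
c=np.hstack([f(a,232,145),f(b,232,145)]); c=cv2.convertScaleAbs(c,alpha=1.5)
cv2.imwrite("pics/w3.png",c)
print(get_eef_pos(),get_tool_rot(),quat(np.radians(20)))
E
```

```text
[0.50394401 0.23444098 0.44035961] [4.29007484e-04 5.75050603e-01 8.18117713e-01 1.65322998e-04] [0.         0.57357644 0.81915204 0.        ]
```

View pics/w3.png

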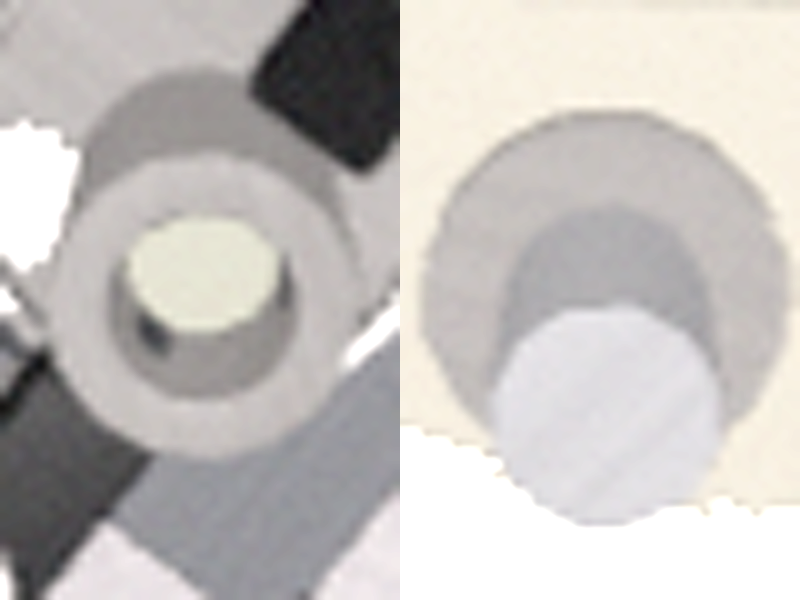

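The barrel mouth centre is at crop (204.5,306.5), the handle top at (607.5,414) and the collar top at (605,292).

```bash
python3 - <<'E'
from h import *
import pickle
M=pickle.load(open("M.pkl","rb"))
g=lambda x,y:((x%400+.5)/10-.5+232,(y+.5)/10-.5+145)
f=lambda x,y,ox,oy:((x+.5)/5-.5+ox,(y+.5)/5-.5+oy)
def tri(rs):
    A=np.zeros((3,3));b=np.zeros(3)
    for o,v in rs:
        v=v/np.linalg.norm(v);P=np.eye(3)-np.outer(v,v);A+=P;b+=P@o
    return np.linalg.solve(A,b).round(4)
w=lambda uv,n:ray("wrist",uv,M[n])
t=ray("top",f(213,128,270,175));s=ray("scene",f(180,72,190,190));ww=w(g(204.5,306.5),"stand")
print("mouth",tri([t,s,ww]),tri([s,ww]),tri([t,ww]))
for z in(.112,.12,.128):print(z,plane("wrist",g(204.5,306.5),z,M["stand"]).round(4))
t=ray("top",f(85,157,140,195));s=ray("scene",f(192,65,255,115));ww=w(g(607.5,414),"push")
print("handle top",tri([t,s,ww]),tri([s,ww]),tri([t,ww]))
print(plane("wrist",g(607.5,414),.148,M["push"]),plane("wrist",g(605,292),.098,M["push"]))
E
```

```text
mouth [ 0.5817 -0.1443  0.1127] [ 0.5829 -0.1444  0.1143] [ 0.5819 -0.146   0.1062]
0.112 [ 0.5823 -0.1457  0.112 ]
0.12 [ 0.5817 -0.144   0.12  ]
0.128 [ 0.5811 -0.1424  0.128 ]
handle top [0.5032 0.2366 0.1467] [0.5041 0.237  0.1476] [0.5026 0.2359 0.1457]
[0.5031994 0.2363946 0.148    ] [0.50284948 0.23678282 0.098     ]
```

```bash
cat >> h.py <<'E'
Q=quat(np.radians(20))
def line(p,rate=.15,guard=None,fix=2):
    """straight move, then trim the command so that the measured TCP is at p"""
    p=np.array(p,float); c=p.copy()
    for i in range(fix+1):
        if servo_line(c,Q,rate if i==0 else .03,guard): return True
        e=p-get_eef_pos()
        if np.linalg.norm(e)<.0005: break
        c=c+e
    return False
E
python3 - <<'E'
from h import *
command_gripper(.06,30)
print(line([.503,.2366,.34]),get_eef_pos())
print(line([.503,.2366,.286],guard=8,rate=.08,fix=1),get_eef_pos())
command_gripper(0.0,60); print(get_finger_gap(),get_grasp_force(),get_contact_force(),get_eef_pos())
F0=get_contact_force()
print(line([.503,.2366,.30],rate=.05,fix=0),get_contact_force()-F0,get_t())
print(line([.503,.2366,.38],rate=.1,fix=1),get_contact_force()-F0,get_finger_gap(),get_eef_pos(),get_t())
cv2.imwrite("pics/w4.png",camera("wrist")[100:,:,::-1])
E
```

```text
False [0.50276166 0.2366732  0.34014198]
False [0.50328035 0.23653353 0.28610597]
0.02071931999486035 58.558167815208435 [-0.77345143 -0.21274037  4.44029329] [0.50329172 0.23673454 0.28672242]
False [ 0.03865047  0.94755713 -6.30319331] 7.5333
False [ 1.01464345 -0.46506851 -6.5989884 ] 0.020676275312151392 [0.50329965 0.23653697 0.38005755] 8.7333
```

View pics/w4.png

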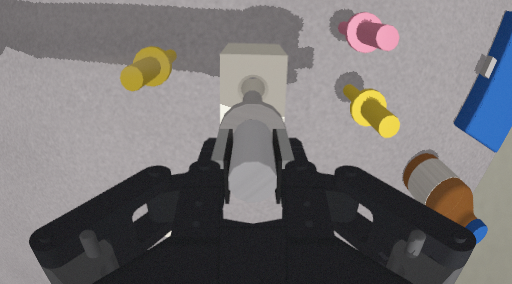

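The pusher is held upright and clear of the rack hole, which is at (252,88).

```bash
python3 - <<'E'
from h import *
B=np.array([.5822,-.1450])
line([.5033,.2366,.42],rate=.15,fix=0)
line([*B,.42],rate=.2,fix=1)
line([*B,.397],rate=.08,fix=2)
F0=get_contact_force(); np.save("F0.npy",F0)
r=line([*B,.350],rate=.03,guard=4,fix=0)
print(r,get_eef_pos(),get_contact_force()-F0,get_torque(),get_t())
a=camera("scene")[195:255,200:260];b=camera("top")[175:235,270:330];w=camera("wrist")[130:330,156:356]
cv2.imwrite("pics/w5.png",np.hstack([cv2.resize(i,(266,400),interpolation=cv2.INTER_CUBIC) if 0 else cv2.resize(i,(266,266),interpolation=cv2.INTER_CUBIC) for i in(a,b,w)])[:,:,::-1])
E
```

```text
True [ 0.58219802 -0.14502025  0.35218209] [-0.57276909  0.08735645  8.64819582] [ 0.01198111  0.11508819 -0.00661216] 13.8333
```

View pics/w5.png

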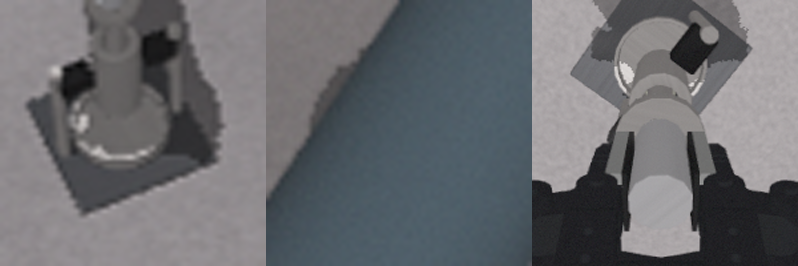

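The rod is in the barrel and touching the frit: tip at about 88 mm, lateral force small. Now I'll push in slow, guarded steps.

```bash
cat > push.py <<'E'
from h import *
B=np.array([.5822,-.1450]); F0=np.load("F0.npy"); t0=get_t(); zc=get_eef_pos()[2]; log=[]
dropped=False
for i in range(60):
    zc=min(zc,get_eef_pos()[2]+.003)-.0015
    r=servo_line([*B,zc],Q,.008,guard=4)
    f=get_contact_force()-F0; z=get_eef_pos()[2]; log.append((round(z*1e3,1),round(f[2],1),round(float(np.hypot(*f[:2])),1),int(r)))
    if r: zc=z
    if z<.325 and f[2]<3: dropped=True
    if f[2]>17 or (dropped and f[2]>7) or get_t()-t0>18: break
print(log,dropped,get_t())
E
python3 push.py
```

```text
[(np.float64(352.2), np.float64(10.0), 2.7, 0), (np.float64(351.7), np.float64(5.9), 1.6, 1), (np.float64(351.6), np.float64(9.5), 2.4, 0), (np.float64(351.2), np.float64(6.8), 0.9, 1), (np.float64(351.1), np.float64(6.4), 1.1, 1), (np.float64(351.0), np.float64(7.7), 1.5, 1), (np.float64(351.0), np.float64(7.4), 1.4, 1), (np.float64(351.0), np.float64(8.0), 1.4, 1), (np.float64(351.0), np.float64(7.2), 2.0, 1), (np.float64(351.0), np.float64(7.1), 0.7, 1), (np.float64(351.0), np.float64(6.3), 1.2, 1), (np.float64(350.9), np.float64(7.0), 0.9, 1), (np.float64(351.0), np.float64(6.6), 1.3, 1), (np.float64(351.0), np.float64(6.9), 1.0, 1), (np.float64(351.0), np.float64(7.0), 1.9, 1), (np.float64(351.0), np.float64(6.8), 0.2, 1), (np.float64(351.0), np.float64(7.0), 1.5, 1), (np.float64(351.0), np.float64(6.6), 1.0, 1), (np.float64(351.0), np.float64(7.3), 1.1, 1), (np.float64(351.0), np.float64(7.1), 0.9, 1), (np.float64(351.0), np.float64(6.9), 1.1, 1), (np.float64(351.0), np.float64(7.7), 1.1, 1), (np.float64(351.0), np.float64(7.7), 0.6, 1), (np.float64(351.0), np.float64(7.4), 1.9
[... 975 characters left out ...]
.float64(351.0), np.float64(7.1), 0.6, 1), (np.float64(351.0), np.float64(6.6), 1.2, 1), (np.float64(351.0), np.float64(7.9), 1.3, 1), (np.float64(351.0), np.float64(6.9), 2.0, 1), (np.float64(351.0), np.float64(7.1), 0.6, 1), (np.float64(351.0), np.float64(7.2), 0.2, 1), (np.float64(351.0), np.float64(7.3), 0.9, 1), (np.float64(351.0), np.float64(6.4), 0.4, 1), (np.float64(351.0), np.float64(6.6), 1.0, 1), (np.float64(351.0), np.float64(6.3), 1.3, 1), (np.float64(351.0), np.float64(7.6), 0.8, 1), (np.float64(351.0), np.float64(7.4), 0.9, 1), (np.float64(351.0), np.float64(8.0), 0.8, 1), (np.float64(351.0), np.float64(7.5), 0.2, 1), (np.float64(351.0), np.float64(6.8), 0.8, 1)] False 26.6167
```

```bash
python3 - <<'E'
from h import *
B=np.array([.5822,-.1450]); F0=np.load("F0.npy")
for z,g in((.346,9),(.335,8)):
    r=servo_line([*B,z],Q,.012,guard=g); f=get_contact_force()-F0
    print(r,get_eef_pos().round(4),f.round(1),get_t())
    if r: break
E
```

```text
False [ 0.5826 -0.1455  0.3474] [-1.4  0.8 12.6] 27.1917
False [ 0.5827 -0.1456  0.3368] [-2.   1.4 14. ] 28.2583
```

```bash
python3 - <<'E'
from h import *
B=np.array([.5822,-.1450]); F0=np.load("F0.npy")
for i in range(3):
    r=servo_line([*B,.303],Q,.010,guard=5.5); f=get_contact_force()-F0
    print(r,get_eef_pos().round(4),f.round(1),get_t())
    if f[2]>4 and get_eef_pos()[2]<.33: break
E
```

```text
True [ 0.5815 -0.1449  0.3131] [-1.5  0.7  0.3] 30.2583
True [ 0.5823 -0.1453  0.312 ] [-0.   0.1  8.5] 30.775
```

```bash
python3 - <<'E'
from h import *
B=np.array([.5822,-.1450]); F0=np.load("F0.npy")
F=lambda:(get_contact_force()-F0)[2]
z=get_eef_pos()[2]; L=[round(F(),1)]
for d in(.0,.0004,.0008,.0012,.0016,.002,.0024):
    servo_line([*B,z-d],Q,.01); pause(.08); L.append(round(F(),1))
    if L[-1]>9.5: break
for i in range(5): pause(.1); L.append(round(F(),1))
print(L,get_eef_pos(),get_t())
cv2.imwrite("pics/w6.png",cv2.resize(camera("scene")[190:260,195:265],(560,560),interpolation=cv2.INTER_CUBIC)[:,:,::-1])
E
```

```text
[np.float64(8.5), np.float64(4.4), np.float64(8.3), np.float64(10.4), np.float64(8.9), np.float64(9.4), np.float64(10.6), np.float64(10.3), np.float64(10.3)] [ 0.58223827 -0.14526345  0.31192806] 32.3583
```

View pics/w6.png

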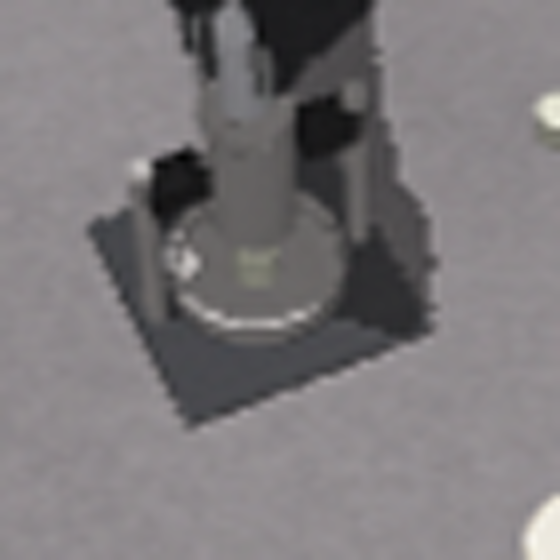

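The collar is home at a steady 10 N and the frit is visible in the tray at (258,262). Returning the pusher.

```bash
python3 - <<'E'
from h import *
B=np.array([.5822,-.1450]);P=np.array([.5033,.2367])
line([*B,.32],rate=.03,fix=0); line([*B,.42],rate=.1,fix=0)
line([*P,.42],rate=.2,fix=1); line([*P,.372],rate=.1,fix=2)
F0=get_contact_force()
r=line([*P,.284],rate=.04,guard=5,fix=0)
print(r,get_eef_pos(),get_contact_force()-F0,get_t())
cv2.imwrite("pics/w7.png",camera("wrist")[100:,:,::-1])
E
```

```text
True [0.50338139 0.23672108 0.28670029] [-1.16701316 -0.37321895  7.45606894] 38.9333
```

Contact came at exactly the original height (0.2867), so the collar is seated. Releasing.

```bash
python3 - <<'E'
from h import *
P=np.array([.5033,.2367])
command_gripper(.06); 
line([*P,.34],rate=.08,fix=0); reach([*P,.44],Q); pause(.3)
m=camera_model("wrist"); im=camera("wrist"); s=camera("scene")
f=lambda i,x,y:cv2.resize(i[y:y+60,x:x+40],(400,600),interpolation=cv2.INTER_CUBIC)
cv2.imwrite("pics/w8.png",np.hstack([f(im,232,145),f(s,208,190)])[:,:,::-1]); print(get_t(),get_finger_gap())
E
```

```text
41.1583 0.05999037852417812
```

View pics/w8.png

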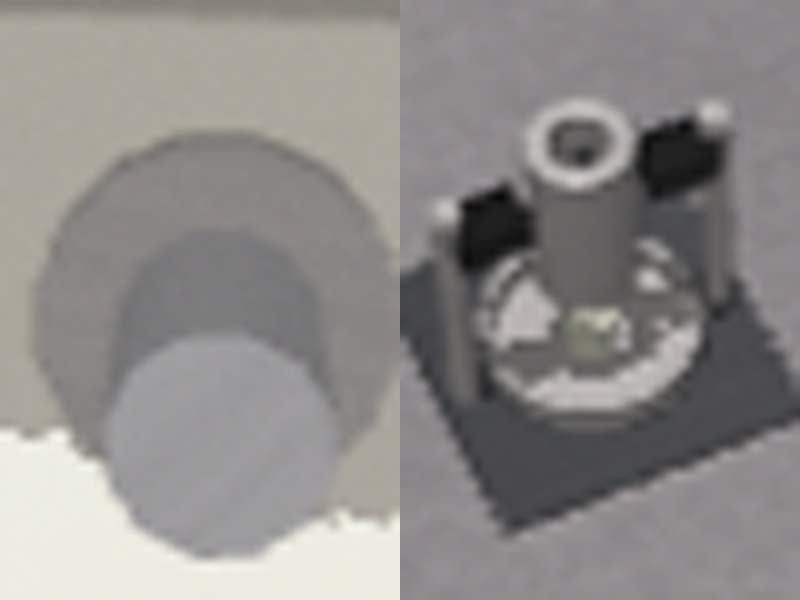

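The pusher is upright and seated in its hole, with the handle top at (222,445), and the frit lies in the tray at (593,330).

```bash
python3 -c "
from bench import *
print(hand_in())"
```

```text
the job is handed in; nothing more can be done
None
```

I pushed the frit out into the tray with the collar held home at about 10 N, put the pusher back fully down in its own rack hole, and handed the job in at about 41 s; the verdict was not shown.

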